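# Slide the pump bottle into the vacant bay of the sample stand

## Robot

A 7-joint arm with a two-finger parallel gripper is mounted at the origin on the work surface. World frame = base frame: x ahead of the robot, y to its left, z up, the work surface at z = 0. Lengths are in m, angles in rad, forces in N, time in s.
With the tool pointing down it reaches from about 0.35 to 0.9 m from the base axis. Payload 7.2 kg.
Tool frame: the origin (TCP) lies where the fingers leave the gripper's body, on its centre line; the fingertips stand 73 mm ahead of it and the grasp point (between the pads) lies 54 mm ahead of it (nose_length is the distance from the TCP to the fingertips, in m); z points along the fingers, x is the direction in which the jaws open and shut, and the axes are right-handed (so a half turn about z gives the same grasp; the last joint's range is limited). The gripper opens to 85 mm and grips with 20 to 120 N. Pads are 22 mm wide; open, the fingers measure 114 mm over their backs; the gripper's body (76 mm by 85 mm) begins 54 mm behind the grasp point. The pads swing forward as they close: fully open they stand 13 mm farther back than shut.
Start: joints at [-1.28, 0.411, -0.013, 1.596, 0.006, 1.134, -0.082], TCP at [0.219, 0.585, 0.304] pointing down, gripper open.
Joint ranges: [-2.95, 2.95], [-0.29, 1.99], [-1.47, 1.44], [0.14, 2.54], [-1.03, 4.17], [0.13, 1.85], [-2.86, 2.86]. Speed limits (rad/s): [2.39, 2.39, 3.01, 3.01, 3.14, 3.14, 3.14].

## Interface

Orientations are given as a rotation vector (axis times angle).
In Python, from plant import state, grab_frame, sign_off, nose_length gives the robot as it stands.
- The arm moves only by the shell command python3 -m inch 'ROWS' [FORCE]. ROWS is text: rows parted by semicolons, each of 7 numbers parted by spaces: the shift along the tool's x, y, z scaled (see below), then the turn, a rotation vector about the tool's x, y, z scaled (see below), then the closure, from -1 (fully open) to 1 (shut), so that 0 is half open. A call has 1 to 20 rows; each row is the pose to reach, as a shift and turn from the pose measured when the call began, along the tool's axes at that moment; what a row does not reach only later rows make up. The controller multiplies each number of a shift by 30 cm and each number of a turn by 0.5 rad. A row lasts 1/12 s, in which the tool goes at most 41.7 mm and 7.16 degrees, less where a joint would pass 70% of its speed; a pose out of reach is approached as far as the arm can. A call with a number of a shift or a turn outside -1 to 1 is refused whole. A call with a gripper value outside its range is refused whole. The fingers move at their own pace and stop on an object; FORCE is the grip in N (left out, the last holds). Time passes only in rows, so rows that repeat a pose let the fingers close. It gives the time, the measured TCP pose, the force and the opening at its end, in the units of the state.
- state(): the state, without advancing time (a new reading comes with each control period).
- grab_frame(name): name is "scene" or "top" or "wrist"; returns a dict with "pixels" (400x640x3 uint8, red, green, blue), "mtx" (3x3 intrinsics, pixels), "rvec" (rotation vector, rad) and "tvec" (3), from world to camera coordinates, as OpenCV has them. Camera axes: x right, y down, z forward; pixel columns grow to the right and rows downward; lengths in m; the calibration is good to about 2 mm. A picture is of the moment at which its call begins. There is no depth.
- sign_off(): hands the job in, once; it reports no verdict.
The state is a dict: "clock": time; "q": joint angles; "qvel": joint speeds; "effort": joint torques, N m; "eef_pos": TCP position; "orientation": TCP orientation; "force": force on the tool from outside, world axes, zero at the start; "ft_torque": the same for the moment, N m; "gripper_width": finger opening in m.
Only numpy, scipy, OpenCV 4.12 (cv2) and the standard library are available. Lean on these libraries where they do the work, as an engineer would, in place of code of your own. Each camera call takes 0.05 s, during which the arm holds its last target.

## Task

Push the tall blue pump bottle across the table, low on its body so that it slides standing up, into the vacant bay of the white sample stand (the one with the yellow card on its floor) until it is fully home against the bay's back wall. Do not lift it, tip it or touch its pump head, leave the other two bottles, the carton and the cup where they are, and finish with the hand clear.

Things in the scene. Friction and masses are not known exactly. Their poses are not given: they have to be found in the camera images.
- bottle: Blue pump bottle with a white band, about 0.32 kg, alone on the table. Round body 56 mm in diameter, straight to 118 mm height, then a shoulder and a 25 mm neck to 146 mm. Origin: centre of its underside; z up, x along the pump's spout. It slides at about 1 to 3 N; pushed below about 35 mm height it slides upright, pushed high it tips over.
- bottle_head: White pump head fixed on top of the blue bottle; not to be touched. Origin on the bottle's axis at 146 mm height, the foot of the head; z up, x along the spout. The head reaches 51 mm above its origin (197 mm in all), 29 mm in diameter at its collar; the spout reaches 35 mm out along x.
- stand: White foam stand with orange tape, fixed to the table: three bays along its y, open at the front (its -x, to the right as the robot sees it) and top, no floor. Origin: on the table in the middle bay. Bay centres at y = -92, 0, 92 mm, each 80 mm wide between 12 mm walls; mouths at x = -33 mm, inner back wall at x = 31 mm, outer back at x = 49 mm; 288 mm wide, walls 60 mm high.
- card: Yellow card, 50 x 60 mm, flat on the table in the vacant bay (under 1 mm thick, offers no resistance, stays put). Origin: on the table, on the bay's centre line, 31 mm in front of the back wall and 33 mm inside the mouth; x points into the bay square to its back wall, y along the stand. A bottle touching the back wall has its axis 3 mm beyond this origin.
- sample_a: Green pump bottle of the same shape and size as the blue one, standing in one of the two other bays; leave it alone. Origin: centre of its underside.
- sample_b: Amber pump bottle of the same shape and size, standing in the remaining bay; leave it alone. Origin: centre of its underside.
- carton: Small brown cardboard box with orange tape, 130 x 90 x 70 mm high (x, y, z), behind the stand on the left, farther from the robot; leave it alone. Origin: centre of its underside.
- cup: White cup, 76 mm in diameter at the rim, 90 mm high, behind the stand on the left, nearer the robot; leave it alone. Origin: centre of its underside.
Not all that is in view belongs to the job. Leave any red look-alike of the bottle alone.

How it is judged:
By the outcome, as a careful person would: the job done as asked, in the order asked, and still so for the second after the job is handed in, with the robot touching nothing.
It also fails if it takes over 64 s, if anything falls off the work surface, if the arm or the gripper's body presses on something with over 40 N, if the wrist force passes 120 N, or if a joint passes its speed limit or range.

## Working session

There is one attempt and no reset: what is moved stays moved. The work goes in short steps, Python scripts to look and compute and a shell command to move; the robot and the scene stay as the last step left them, time stands still between calls to the robot, and variables do not carry over. Pictures are saved under pics/ and viewed, and the job is handed in when it is done.

```bash
ls; mkdir -p pics
python3 - <<'E'
from plant import *
import cv2
s=state();print({k:s[k] for k in('clock','eef_pos','orientation','gripper_width')}, nose_length)
for n in('scene','top','wrist'):
    f=grab_frame(n);cv2.imwrite(f'pics/{n}0.png',f['pixels'][:,:,::-1]);print(n,f['mtx'],f['rvec'],f['tvec'])
E
```

```text
pics
{'clock': 0.0, 'eef_pos': array([0.21938239, 0.58482526, 0.30305014]), 'orientation': array([ 2.58141099e+00,  1.78876754e+00, -1.95804266e-03]), 'gripper_width': 0.0851318228519086} 0.0726
scene [[375.25957687   0.         317.28331404]
 [  0.         375.25957687 192.89627151]
 [  0.           0.           1.        ]] [ 2.01410143  0.80198854 -0.46806927] [-0.47064163 -0.07905884  1.17758167]
top [[365.03446355   0.         326.49653781]
 [  0.         365.03446355 195.97924137]
 [  0.           0.           1.        ]] [ 2.14225086 -2.08744138  0.19792846] [0.05722245 0.56384156 0.79101435]
wrist [[343.3178875    0.         317.22183866]
 [  0.         343.3178875  198.91002299]
 [  0.           0.           1.        ]] [-2.37891555 -1.64831949 -0.23679433] [-0.62480926 -0.03783202  0.37919945]
```

View pics/scene0.png

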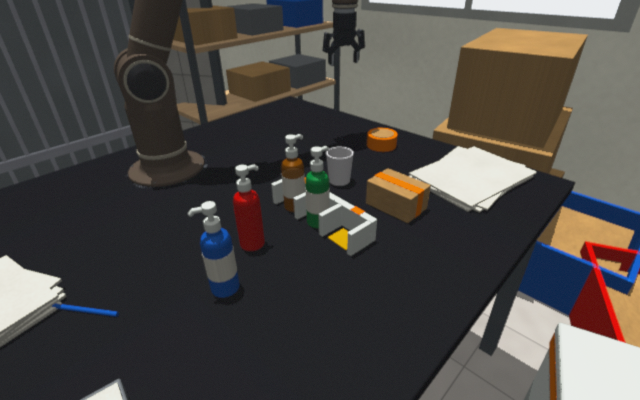

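View pics/top0.png

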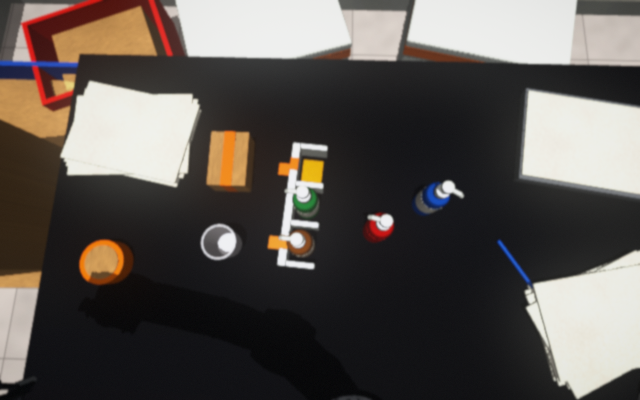

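View pics/wrist0.png

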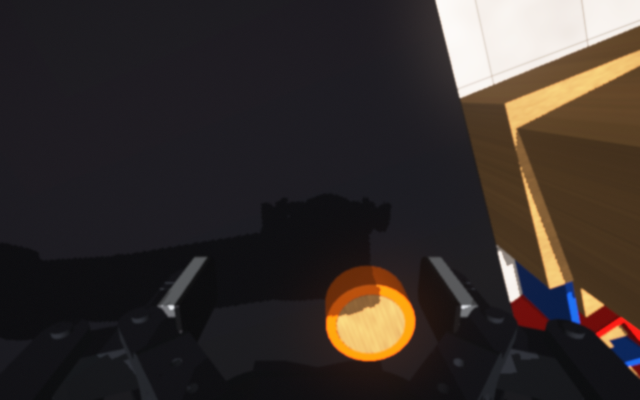

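The top view shows the yellow card at about (312,171) and the blue bottle at (433,200). The red look-alike is at (379,229), a little nearer the robot. The bays open toward image right (-y). I'll enlarge these next.

Run:
```python
import cv2
i=cv2.imread('pics/top0.png');cv2.imwrite('pics/t1.png',cv2.resize(i[130:280,265:475],None,fx=3.8,fy=3.8,interpolation=cv2.INTER_CUBIC))
i=cv2.imread('pics/scene0.png');cv2.imwrite('pics/s1.png',cv2.resize(i[130:310,170:400],None,fx=3.3,fy=3.3,interpolation=cv2.INTER_CUBIC))
```

```text
(no output)
```

View pics/t1.png

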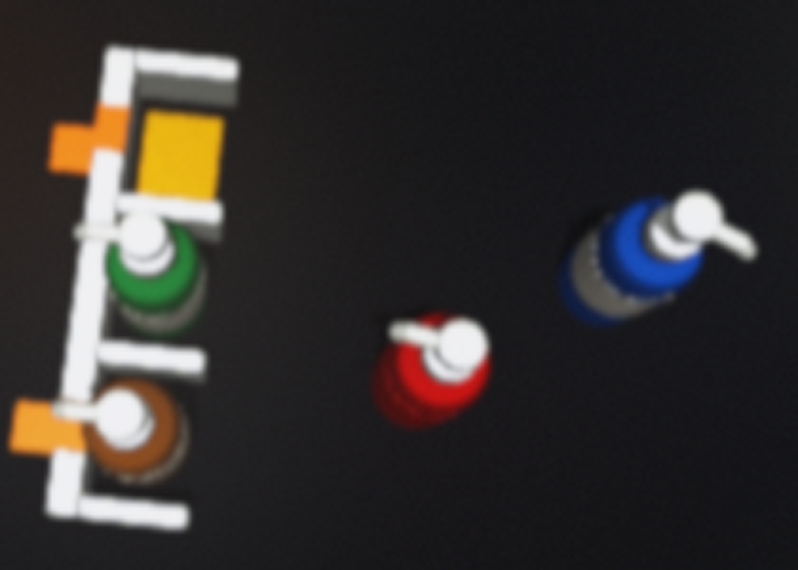

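View pics/s1.png

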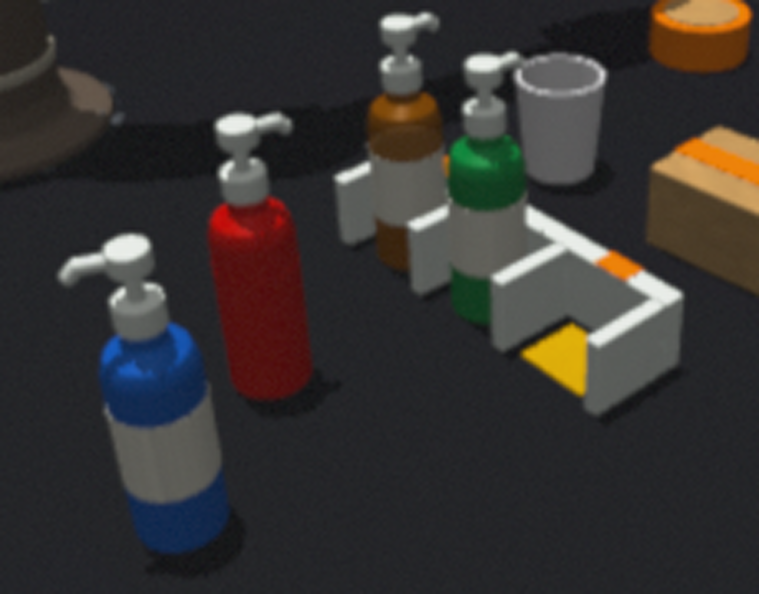

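```bash
cat > h.py <<'E'
import numpy as np,cv2
C={'scene':(np.array([[375.2596,0,317.2833],[0,375.2596,192.8963],[0,0,1]]),np.array([2.01410143,0.80198854,-0.46806927]),np.array([-0.47064163,-0.07905884,1.17758167])),
'top':(np.array([[365.0345,0,326.4965],[0,365.0345,195.9792],[0,0,1]]),np.array([2.14225086,-2.08744138,0.19792846]),np.array([0.05722245,0.56384156,0.79101435]))}
def pz(c,u,v,z):
    K,r,t=C[c];R=cv2.Rodrigues(r)[0];o=-R.T@t;d=R.T@np.linalg.inv(K)@[u,v,1];return o+d*(z-o[2])/d[2]
def T(u,v,z): return pz('top',265+(u+.5)/3.8-.5,130+(v+.5)/3.8-.5,z)
def S(u,v,z): return pz('scene',170+(u+.5)/3.3-.5,130+(v+.5)/3.3-.5,z)
def proj(c,P):
    K,r,t=C[c];return cv2.projectPoints(np.float64(P).reshape(-1,3),r,t,K,None)[0].reshape(-1,2)
E
python3 - <<'E'
from h import *
np.set_printoptions(precision=4,suppress=True)
for n,z,t,s in(('blue top',.195,(697,216),(127,245)),('red top',.195,(464,343),(238,127)),):
    print(n,T(*t,z),S(*s,z))
print('blue shoulder',T(650,245,.118),'bottom scene',S(182,520,0))
print('red base',S(272,372,0))
c=np.array([T(*p,0) for p in((147,111),(224,117),(217,200),(138,193))]);print(c,c.mean(0))
w=np.array([T(*p,.06) for p in((108,46),(47,514),(238,60),(187,528),(137,47),(80,515), (119,196),(220,205))]);print(w)
print('red/green tops',T(143,235,.195),T(124,415,.195))
E
```

```text
blue top [ 0.5593 -0.1644  0.195 ] [ 0.5561 -0.1628  0.195 ]
red top [ 0.4911 -0.0455  0.195 ] [ 0.4932 -0.0458  0.195 ]
blue shoulder [ 0.5598 -0.1626  0.118 ] bottom scene [ 0.5604 -0.1663  0.    ]
red base [ 0.4893 -0.0439  0.    ]
[[0.6672 0.1335 0.    ]
 [0.6643 0.0822 0.    ]
 [0.6076 0.0852 0.    ]
 [0.6111 0.1372 0.    ]] [0.6376 0.1095 0.    ]
[[0.6906 0.1547 0.06  ]
 [0.4022 0.1777 0.06  ]
 [0.6834 0.0732 0.06  ]
 [0.3964 0.0955 0.06  ]
 [0.6904 0.1365 0.06  ]
 [0.4022 0.1583 0.06  ]
 [0.5945 0.1437 0.06  ]
 [0.5904 0.0818 0.06  ]]
red/green tops [0.5423 0.1173 0.195 ] [0.4508 0.1232 0.195 ]
```

```bash
cat >> h.py <<'E'
from scipy.spatial.transform import Rotation as Ro
def delta(p,R,s):
    """scaled row from state s to TCP p, rotation R"""
    R0=Ro.from_rotvec(s['orientation'])
    d=R0.inv().apply(np.array(p)-s['eef_pos'])/.3; w=(R0.inv()*R).as_rotvec()/.5
    return np.round(d,3),np.round(w,3)
def toolR(az,tilt):
    "pushing dir azimuth az deg (world), tool tilted tilt deg from straight down toward it"
    d=np.array([np.cos(np.radians(az)),np.sin(np.radians(az)),0]);t=np.radians(tilt)
    z=np.array([0,0,-np.cos(t)])+np.sin(t)*d; x=np.array([d[1],-d[0],0])
    return Ro.from_matrix(np.c_[x,np.cross(z,x),z])
E
python3 - <<'E'
from h import *
from plant import *
s=state();R0=Ro.from_rotvec(s['orientation']);f=grab_frame('wrist')
Rc=cv2.Rodrigues(f['rvec'])[0];o=-Rc.T@f['tvec']
print('cam in tool',R0.inv().apply(o-s['eef_pos']),'look',R0.inv().apply(Rc[2]))
d=np.array([.635-.559,.110+.164]);print(np.degrees(np.arctan2(d[1],d[0])))
for az in(90,75,60): print(az,delta([.45,.3,.38],toolR(75,0),s))
E
```

```text
cam in tool [ 0.0008355  -0.07126722 -0.07000397] look [-5.15811943e-04  2.84102046e-01  9.58793910e-01]
74.4974612083684
90 (array([-0.62 ,  1.053, -0.255]), array([2.000e-03, 2.000e-03, 2.948e+00]))
75 (array([-0.62 ,  1.053, -0.255]), array([2.000e-03, 2.000e-03, 2.948e+00]))
60 (array([-0.62 ,  1.053, -0.255]), array([2.000e-03, 2.000e-03, 2.948e+00]))
```

Run:
```python
from h import *
from plant import *
s=state()
print(delta([.36,.34,.38],toolR(75,0),s))
```

```text
(array([-0.6  ,  0.725, -0.255]), array([2.000e-03, 1.000e-03, 2.948e+00]))
```

```bash
R='-0.6 0.72 -0.25 0 0 0.95 -0.3'; python3 -m inch '-0.1 0.1 -0.2 0 0 0.25 -0.3; -0.22 0.24 -0.25 0 0 0.5 -0.3; -0.34 0.38 -0.25 0 0 0.7 -0.3; -0.46 0.52 -0.25 0 0 0.85 -0.3; -0.54 0.64 -0.25 0 0 0.95 -0.3; -0.6 0.72 -0.25 0 0 0.95 -0.3; -0.6 0.72 -0.25 0 0 0.95 -0.3; -0.6 0.72 -0.25 0 0 0.95 -0.3; -0.6 0.72 -0.25 0 0 0.95 -0.3'
python3 - <<'E'
from h import *
from plant import *
s=state();print(s['q'],s['force'])
print(delta([.46,.05,.38],toolR(75,0),s))
E
```

```text
clock: 0.95
eef_pos: [0.3611, 0.3366, 0.3792]
orientation: [2.933, 1.121, 0.001]
force: [-0.2, 0.6, 0.0]
gripper_width: 0.0554
[-1.03196172  0.11874961  0.20358882  1.80939383 -0.023987    1.21600333
 -0.09143821] [-0.24024526  0.61396559  0.04483112]
(array([-0.391,  0.932, -0.001]), array([ 0.003, -0.002,  1.984]))
```

```bash
python3 -m inch '-0.1 0.12 0 0 0 0.25 0.2; -0.18 0.25 0 0 0 0.5 0.2; -0.26 0.38 0 0 0 0.7 0.2; -0.32 0.52 0 0 0 0.9 0.2; -0.36 0.64 0 0 0 0.95 0.2; -0.39 0.78 0 0 0 0.95 0.2; -0.39 0.93 0 0 0 0.95 0.2; -0.39 0.93 0 0 0 0.95 0.2; -0.39 0.93 0 0 0 0.95 0.2; -0.39 0.93 0 0 0 0.95 0.2'
python3 - <<'E'
from h import *
from plant import *
s=state();print(s['q'],s['force'])
print(delta([.50,-.24,.38],toolR(75,0),s))
E
```

```text
clock: 1.78
eef_pos: [0.4604, 0.0506, 0.3794]
orientation: [3.115, 0.396, 0.001]
force: [0.0, 0.9, 0.2]
gripper_width: 0.0341
[-0.7156212   0.05151459  0.53113485  1.88822528 -0.02638982  1.20867739
  0.07746301] [0.00958705 0.93183163 0.17200587]
(array([-0.115,  0.971, -0.001]), array([ 3.00e-03, -1.00e-03,  1.03e+00]))
```

```bash
python3 -m inch '-0.02 0.12 0 0 0 0.2 0.2; -0.04 0.25 0 0 0 0.4 0.2; -0.06 0.38 0 0 0 0.6 0.2; -0.08 0.52 0 0 0 0.8 0.2; -0.1 0.64 0 0 0 0.95 0.2; -0.11 0.78 0 0 0 1 0.2; -0.11 0.9 0 0 0 1 0.2; -0.11 0.97 0 0 0 1 0.2; -0.11 0.97 0 0 0 1 0.2; -0.11 0.97 0 0 0 1 0.2'
python3 - <<'E'
from h import *
from plant import *
s=state();print(s['q'],s['force'])
print(delta([.525,-.30,.25],toolR(75,50),s))
E
```

```text
clock: 2.62
eef_pos: [0.5018, -0.2385, 0.3791]
orientation: [3.117, -0.387, -0.001]
force: [-1.1, 0.2, -0.1]
gripper_width: 0.0339
[-0.27214064  0.28247294  0.80004676  1.70034408 -0.21119673  1.24882069
  0.32865117] [-1.07037539  0.23756848 -0.08378998]
(array([0.125, 0.179, 0.43 ]), array([1.747, 0.014, 0.028]))
```

```bash
python3 -m inch '0.05 0.06 0 0.25 0 0 0.2; 0.1 0.12 0 0.5 0 0 0.2; 0.12 0.18 0.05 0.75 0 0 0.2; 0.12 0.2 0.1 1 0 0 0.2; 0.12 0.2 0.1 1 0 0 0.2; 0.12 0.2 0.1 1 0 0 0.2'
python3 - <<'E'
from h import *
from plant import *
s=state();print(s['q'],s['force'])
print(delta([.522,-.30,.22],toolR(75,50),s))
E
```

```text
clock: 3.12
eef_pos: [0.5214, -0.3052, 0.3473]
orientation: [-2.623, 0.33, -0.077]
force: [1.0, -0.3, -0.8]
gripper_width: 0.0341
[ 0.20380297  0.51744725  0.674335    1.53910736 -0.71382513  1.54315642
  0.76179763] [ 0.98761114 -0.25661848 -0.82462199]
(array([-0.   ,  0.188,  0.381]), array([0.746, 0.025, 0.014]))
```

```bash
python3 -m inch '0 0.03 0.06 0.2 0 0 0.2; 0 0.06 0.12 0.4 0 0 0.2; 0 0.1 0.2 0.6 0.02 0.01 0.2; 0 0.14 0.28 0.75 0.02 0.01 0.2; 0 0.19 0.38 0.75 0.02 0.01 0.2; 0 0.19 0.38 0.75 0.02 0.01 0.2; 0 0.19 0.38 0.75 0.02 0.01 0.2'
python3 - <<'E'
from h import *
from plant import *
s=state();print(s['q'],s['force'])
R=Ro.from_rotvec(s['orientation']).as_matrix();print(R)
print(delta([.522,-.30,.08],toolR(75,50),s))
E
```

```text
clock: 3.7
eef_pos: [0.5232, -0.2974, 0.2203]
orientation: [-2.251, 0.289, -0.131]
force: [0.3, 0.7, 1.1]
gripper_width: 0.0339
[ 0.42666116  0.75202622  0.50415811  1.60400801 -0.97420685  1.61999435
  1.01615398] [0.26923406 0.7261546  1.07427226]
[[ 0.96794447 -0.16299983  0.19108784]
 [-0.25114786 -0.61942441  0.74379981]
 [-0.00287477 -0.76794821 -0.64050549]]
(array([-0.   ,  0.365,  0.292]), array([-0.006,  0.016,  0.006]))
```

```bash
python3 -m inch '0 0.1 0.08 0 0 0 0.2; 0 0.2 0.16 0 0.01 0 0.2; 0 0.28 0.22 0 0.01 0 0.2; 0 0.36 0.29 0 0.01 0 0.2; 0 0.4 0.32 0 0.01 0 0.2; 0 0.42 0.34 0 0.01 0 0.2; 0 0.42 0.34 0 0.01 0 0.2'
python3 - <<'E'
from h import *
from plant import *
s=state();print(s['q'],s['force'])
print(s['eef_pos'],delta([.531,-.265,.060],toolR(75,50),s))
for n in('scene','top','wrist'):
    f=grab_frame(n);cv2.imwrite(f'pics/{n}2.png',f['pixels'][:,:,::-1])
E
```

```text
clock: 4.28
eef_pos: [0.5232, -0.2989, 0.0591]
orientation: [-2.252, 0.289, -0.137]
force: [0.3, 0.1, 1.1]
gripper_width: 0.0341
[ 0.52403749  0.95701674  0.35174156  1.61862335 -1.00698464  1.41775089
  1.16399148] [0.32068224 0.11065686 1.09907227]
[ 0.52323094 -0.29891859  0.05913089] (array([-0.004, -0.077,  0.087]), array([-0.005,  0.008,  0.009]))
```

View pics/scene2.png

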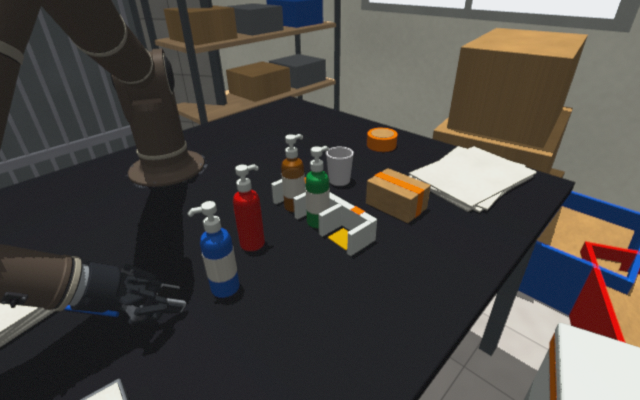

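View pics/wrist2.png

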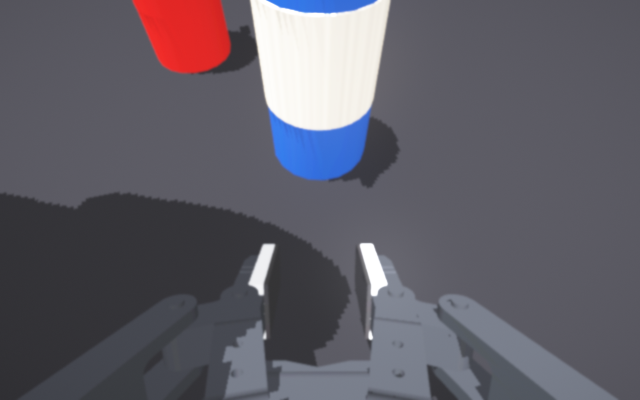

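View pics/top2.png

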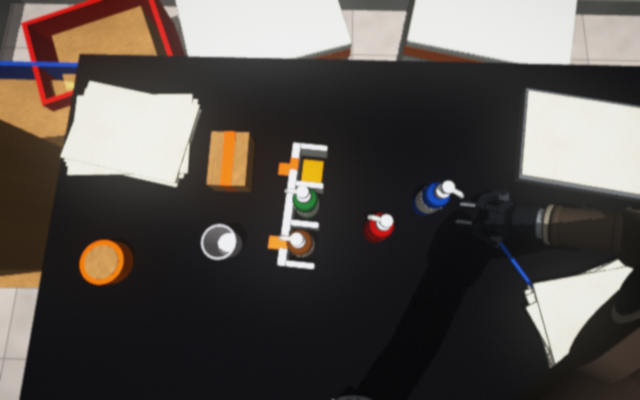

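The hand is low and centred on the bottle: in the wrist image the jaws are centred at column 318 and the bottle at 320. Red is well clear at the left. Now I'll approach to contact.

```bash
python3 -m inch '0 -0.013 0.015 0 0 0 0.2; 0 -0.03 0.035 0 0 0 0.2; 0 -0.047 0.055 0 0 0 0.2; 0 -0.064 0.076 0 0 0 0.2; 0 -0.08 0.096 0 0 0 0.2; 0 -0.092 0.11 0 0 0 0.2; 0 -0.103 0.123 0 0 0 0.2; 0 -0.113 0.135 0 0 0 0.2; 0 -0.124 0.148 0 0 0 0.2; 0 -0.134 0.16 0 0 0 0.2; 0 -0.139 0.166 0 0 0 0.2'
python3 - <<'E'
from h import *
from plant import *
s=state();print(s['q'],s['force'])
f=grab_frame('wrist');cv2.imwrite('pics/w3.png',f['pixels'][:,:,::-1])
print(s['eef_pos'])
E
```

```text
clock: 5.35
eef_pos: [0.5399, -0.237, 0.0606]
orientation: [-2.253, 0.29, -0.14]
force: [0.1, -1.1, -0.7]
gripper_width: 0.0341
[ 0.49940428  0.90303188  0.24534609  1.70437882 -1.01415211  1.29853948
  1.12439947] [ 0.07007853 -1.07115029 -0.73103424]
[ 0.53991053 -0.23702729  0.06062761]
```

View pics/w3.png

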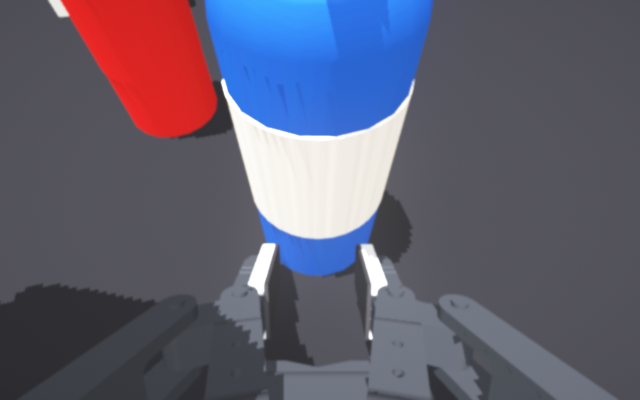

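```bash
python3 -m inch '0.001 -0.007 0.008 0 0 0 0.2; 0.003 -0.018 0.021 0 0 0 0.2; 0.004 -0.03 0.036 0 0 0 0.2; 0.006 -0.043 0.051 0 0 0 0.2; 0.007 -0.056 0.066 0 0 0 0.2; 0.009 -0.068 0.081 0 0 0 0.2; 0.011 -0.08 0.096 0 0 0 0.2; 0.012 -0.092 0.11 0 0 0 0.2; 0.014 -0.105 0.125 0 0 0 0.2; 0.016 -0.117 0.139 0 0 0 0.2; 0.017 -0.125 0.149 0 0 0 0.2; 0.018 -0.129 0.153 0 0 0 0.2'
python3 - <<'E'
from h import *
from plant import *
s=state();print(s['q'],s['force'])
for n in('scene','top','wrist'):
    f=grab_frame(n);cv2.imwrite(f'pics/{n}4.png',f['pixels'][:,:,::-1])
print(s['eef_pos'])
i=cv2.imread('pics/top4.png');i=cv2.resize(i[130:280,265:475],None,fx=3.8,fy=3.8,interpolation=cv2.INTER_CUBIC)
cv2.imwrite('pics/t4.png',i)
E
```

```text
clock: 6.4
eef_pos: [0.5607, -0.1791, 0.061]
orientation: [-2.252, 0.288, -0.139]
force: [-0.3, -0.8, -0.6]
gripper_width: 0.0342
[ 0.48776775  0.86975302  0.12425953  1.75451367 -1.01863491  1.18401398
  1.06879956] [-0.2810102  -0.83211284 -0.62481196]
[ 0.5606874  -0.17912041  0.0610127 ]
```

View pics/t4.png

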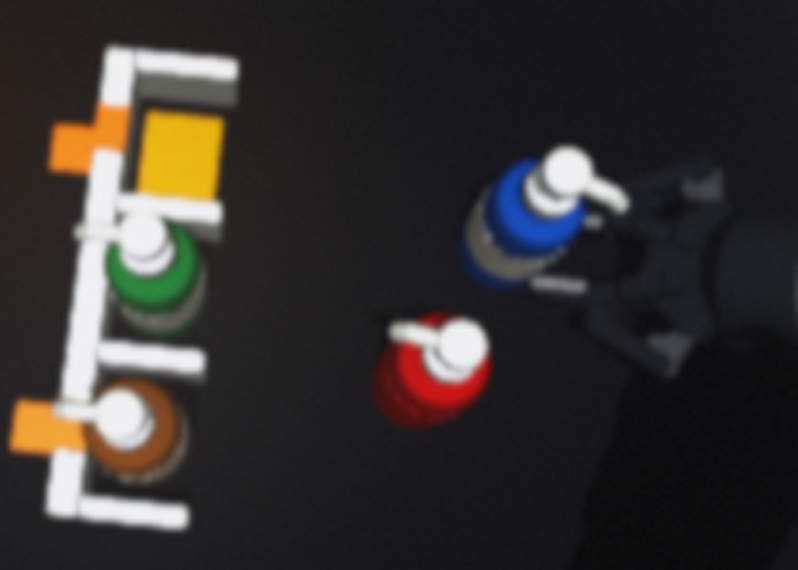

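View pics/wrist4.png

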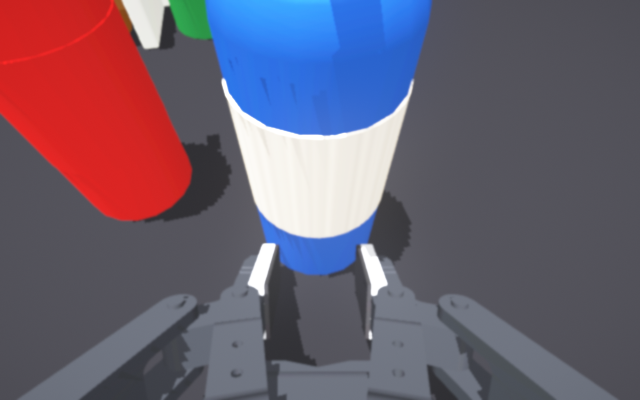

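Run:
```python
from h import *
print(T(567,171,.195), T(525,207,.118))
```

```text
[ 0.58128634 -0.09877708  0.195     ] [ 0.58003805 -0.09255939  0.118     ]
```

View pics/scene4.png

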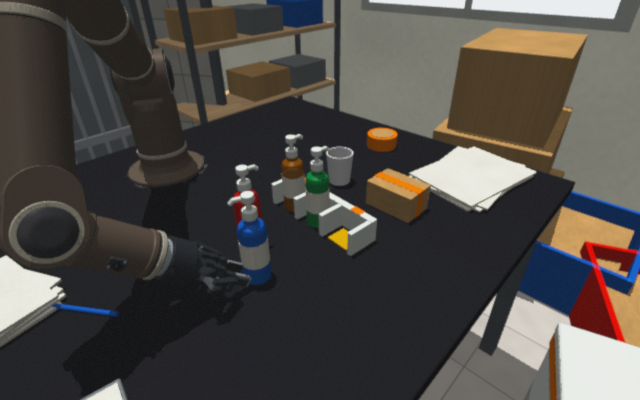

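```bash
python3 -m inch '0.002 -0.006 0.007 0 0 0 0.2; 0.006 -0.017 0.02 0 0 0 0.2; 0.01 -0.028 0.033 0 0 0 0.2; 0.014 -0.039 0.046 0 0 0 0.2; 0.018 -0.05 0.06 0 0 0 0.2; 0.022 -0.061 0.073 0 0 0 0.2; 0.026 -0.072 0.086 0 0 0 0.2; 0.03 -0.083 0.099 0 0 0 0.2; 0.034 -0.095 0.113 0 0 0 0.2; 0.038 -0.106 0.126 0 0 0 0.2; 0.042 -0.117 0.139 0 0 0 0.2; 0.046 -0.128 0.152 0 0 0 0.2; 0.05 -0.139 0.166 0 0 0 0.2; 0.054 -0.15 0.179 0 0 0 0.2; 0.058 -0.161 0.192 0 0 0 0.2; 0.06 -0.167 0.199 0 0 0 0.2; 0.06 -0.167 0.199 0 0 0 0.2'
python3 - <<'E'
from h import *
from plant import *
s=state();print(s['q'],s['force'])
for n in('scene','top','wrist'):
    f=grab_frame(n);cv2.imwrite(f'pics/{n}5.png',f['pixels'][:,:,::-1])
print(s['eef_pos'])
i=cv2.imread('pics/top5.png');i=cv2.resize(i[130:280,265:475],None,fx=3.8,fy=3.8,interpolation=cv2.INTER_CUBIC)
cv2.imwrite('pics/t5.png',i)
E
```

```text
clock: 7.97
eef_pos: [0.598, -0.1079, 0.0615]
orientation: [-2.251, 0.287, -0.139]
force: [-0.9, -0.3, -0.8]
gripper_width: 0.0343
[ 0.46999696  0.85695441 -0.03181803  1.76804264 -1.02175649  1.04659894
  0.97503881] [-0.87371942 -0.28383722 -0.77314923]
[ 0.59804495 -0.10793551  0.06152066]
```

View pics/t5.png

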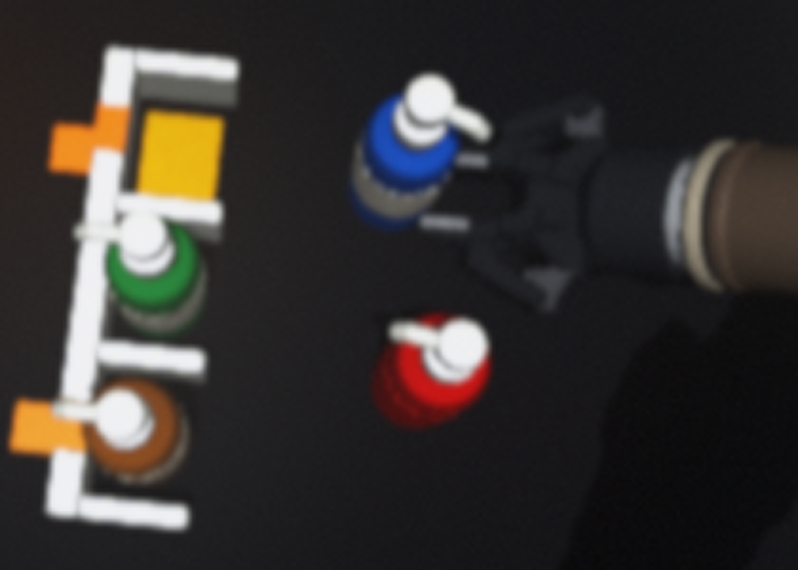

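View pics/wrist5.png

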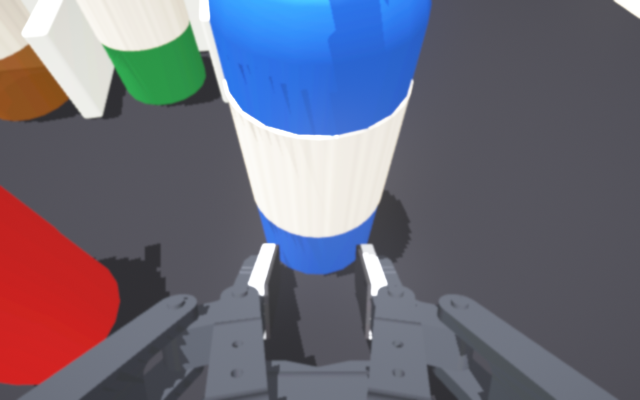

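View pics/scene5.png

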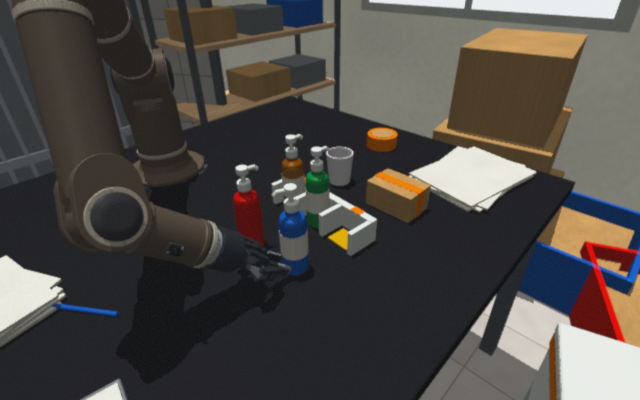

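Run:
```python
from h import *
from plant import *
print(T(428,100,.195), T(405,145,.118))
s=state()
def tcp(b,az,off=.080): a=np.radians(az);return [b[0]-off*np.cos(a),b[1]-off*np.sin(a),.061]
print('bottle now',s['eef_pos'][:2]+.08*np.array([np.cos(np.radians(75)),np.sin(np.radians(75))]))
for y,az in((-.015,76),(0.0,78),(.02,80),(.04,82)):
    b=[.634+(y-.11)*.08,y];print(b,delta(tcp(b,az),toolR(az,50),s))
```

```text
[ 0.61747992 -0.02760153  0.195     ] [ 0.61475574 -0.0244786   0.118     ]
bottle now [ 0.61845944 -0.03161573]
[0.624, -0.015] (array([ 0.008, -0.036,  0.046]), array([-0.005, -0.023, -0.01 ]))
[0.6252, 0.0] (array([ 0.009, -0.068,  0.084]), array([-0.005, -0.077, -0.055]))
[0.6268, 0.02] (array([ 0.006, -0.111,  0.135]), array([-0.005, -0.13 , -0.1  ]))
[0.6284, 0.04] (array([ 0.004, -0.153,  0.186]), array([-0.005, -0.184, -0.145]))
```

```bash
python3 -m inch '0.002 -0.006 0.008 0 0 0 0.2; 0.004 -0.016 0.02 0 -0.01 0 0.2; 0.006 -0.026 0.033 0 -0.02 -0.01 0.2; 0.008 -0.036 0.046 0 -0.03 -0.02 0.2; 0.008 -0.047 0.059 0 -0.045 -0.03 0.2; 0.009 -0.058 0.072 0 -0.06 -0.045 0.2; 0.009 -0.068 0.084 0 -0.077 -0.055 0.2; 0.008 -0.079 0.097 0 -0.09 -0.067 0.2; 0.007 -0.09 0.11 0 -0.104 -0.078 0.2; 0.006 -0.1 0.122 0 -0.117 -0.089 0.2; 0.006 -0.111 0.135 0 -0.13 -0.1 0.2; 0.006 -0.122 0.148 0 -0.145 -0.11 0.2; 0.005 -0.132 0.161 0 -0.157 -0.123 0.2; 0.005 -0.143 0.173 0 -0.17 -0.134 0.2; 0.004 -0.15 0.182 0 -0.18 -0.142 0.2; 0.004 -0.153 0.186 0 -0.184 -0.145 0.2; 0.004 -0.153 0.186 0 -0.184 -0.145 0.2'
python3 - <<'E'
from h import *
from plant import *
s=state();print(s['q'],s['force'])
for n in('scene','top','wrist'):
    f=grab_frame(n);cv2.imwrite(f'pics/{n}6.png',f['pixels'][:,:,::-1])
print(s['eef_pos'],delta(s['eef_pos'],toolR(82,50),s))
i=cv2.imread('pics/top6.png');i=cv2.resize(i[130:280,265:475],None,fx=3.8,fy=3.8,interpolation=cv2.INTER_CUBIC)
cv2.imwrite('pics/t6.png',i)
E
```

```text
clock: 9.53
eef_pos: [0.6173, -0.0386, 0.061]
orientation: [-2.262, 0.157, -0.073]
force: [-0.3, 1.0, -0.4]
gripper_width: 0.0345
[ 0.37260423  0.86909009 -0.06587055  1.7368048  -0.99074498  1.03845477
  0.93714781] [-0.264511    1.02586641 -0.35154041]
[ 0.61727759 -0.03857132  0.06097693] (array([0., 0., 0.]), array([-0.006,  0.002,  0.002]))
```

View pics/t6.png

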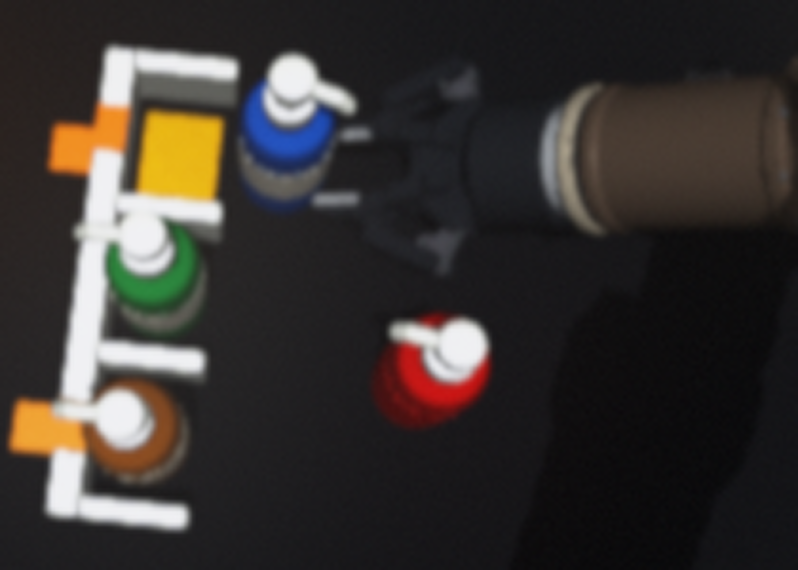

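View pics/wrist6.png

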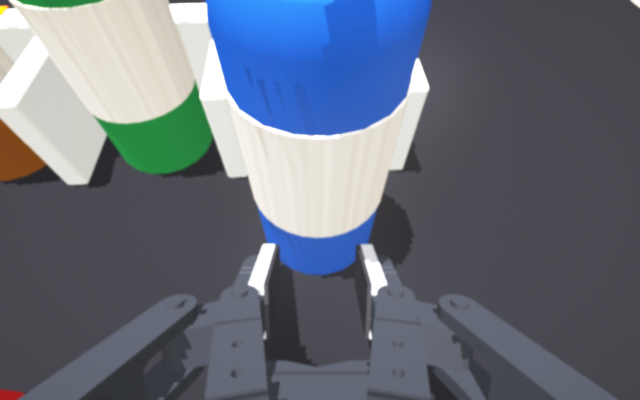

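View pics/scene6.png

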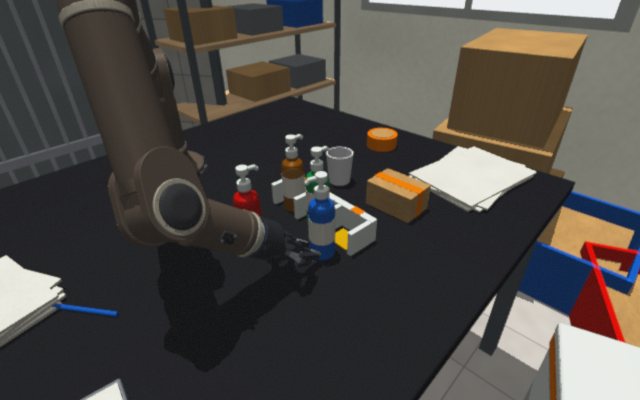

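Run:
```python
from h import *
from plant import *
print(T(291,78,.195))
s=state()
def tcp(b,az,off=.080): a=np.radians(az);return [b[0]-off*np.cos(a),b[1]-off*np.sin(a),.061]
print(tcp([0,0],82)[:2]+s['eef_pos'][:2]*0, s['eef_pos'][:2]-tcp([0,0],82)[:2])
for y,az in((.06,83),(.08,84),(.105,85),(.113,85)):
    b=[.634+(y-.11)*.08,y];print(b,delta(tcp(b,az),toolR(az,50),s))
```

```text
[0.62765933 0.04360293 0.195     ]
[-0.01113385 -0.07922145] [0.62817462 0.04017189]
[0.63, 0.06] (array([ 0.002, -0.043,  0.051]), array([-0.005, -0.026, -0.022]))
[0.6316, 0.08] (array([ 0.002, -0.086,  0.102]), array([-0.005, -0.052, -0.045]))
[0.6336, 0.105] (array([ 0.002, -0.139,  0.166]), array([-0.006, -0.079, -0.067]))
[0.63424, 0.113] (array([ 0.   , -0.156,  0.187]), array([-0.006, -0.079, -0.067]))
```

```bash
python3 -m inch '0.001 -0.007 0.008 0 0 0 0.2; 0.001 -0.017 0.02 0 -0.008 -0.006 0.2; 0.002 -0.026 0.031 0 -0.015 -0.012 0.2; 0.002 -0.035 0.041 0 -0.02 -0.017 0.2; 0.002 -0.043 0.051 0 -0.026 -0.022 0.2; 0.002 -0.053 0.063 0 -0.032 -0.028 0.2; 0.002 -0.063 0.075 0 -0.04 -0.034 0.2; 0.002 -0.073 0.087 0 -0.045 -0.04 0.2; 0.002 -0.083 0.099 0 -0.052 -0.044 0.2; 0.002 -0.093 0.111 0 -0.058 -0.05 0.2; 0.002 -0.103 0.123 0 -0.063 -0.055 0.2; 0.002 -0.113 0.135 0 -0.068 -0.06 0.2; 0.002 -0.122 0.146 0 -0.073 -0.063 0.2; 0.002 -0.13 0.155 0 -0.078 -0.067 0.2; 0.002 -0.135 0.161 0 -0.079 -0.067 0.2; 0.002 -0.137 0.163 0 -0.079 -0.067 0.2'
python3 - <<'E'
from h import *
from plant import *
s=state();print(s['q'],s['force'])
for n in('scene','top','wrist'):
    f=grab_frame(n);cv2.imwrite(f'pics/{n}7.png',f['pixels'][:,:,::-1])
print(s['eef_pos'],delta(s['eef_pos'],toolR(85,50),s))
i=cv2.imread('pics/top7.png');i=cv2.resize(i[130:280,265:475],None,fx=3.8,fy=3.8,interpolation=cv2.INTER_CUBIC)
cv2.imwrite('pics/t7.png',i)
E
```

```text
clock: 11.02
eef_pos: [0.6265, 0.0248, 0.0611]
orientation: [-2.264, 0.098, -0.046]
force: [-0.1, -1.5, -0.7]
gripper_width: 0.0339
[ 0.30555796  0.86887003 -0.11644616  1.74051729 -0.99532001  0.98776132
  0.90452556] [-0.07440688 -1.53283623 -0.68417879]
[0.62649297 0.02477704 0.06114237] (array([0., 0., 0.]), array([-0.006,  0.001,  0.001]))
```

View pics/t7.png

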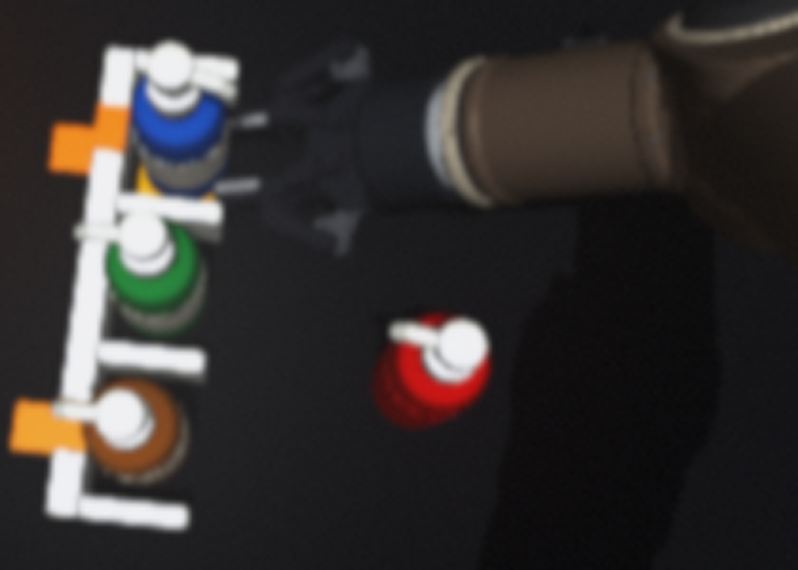

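View pics/wrist7.png

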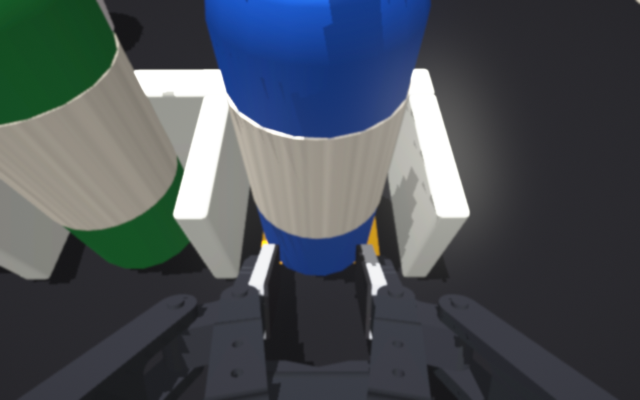

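The bottle is upright in the bay, about 8 mm short of home. The jaws fill most of the mouth, so I'll back off, narrow them, and creep forward watching the force.

```bash
python3 -m inch '0 0.012 -0.014 0 0 0 0.2; 0 0.023 -0.028 0 0 0 0.4; 0 0.023 -0.028 0 0 0 0.45; 0 0.023 -0.028 0 0 0 0.45; 0 0.023 -0.028 0 0 0 0.45; 0 0.016 -0.019 0 0 0 0.45; 0 0.009 -0.011 0 0 0 0.45; 0 0.004 -0.005 0 0 0 0.45; 0 0 0 0 0 0 0.45; 0 0 0 0 0 0 0.45'
python3 - <<'E'
from h import *
from plant import *
s=state();print(s['force'])
for n in('scene','top','wrist'):
    f=grab_frame(n);cv2.imwrite(f'pics/{n}8.png',f['pixels'][:,:,::-1])
i=cv2.imread('pics/top8.png');i=cv2.resize(i[130:280,265:475],None,fx=3.8,fy=3.8,interpolation=cv2.INTER_CUBIC)
cv2.imwrite('pics/t8.png',i)
E
```

```text
clock: 12.0
eef_pos: [0.6265, 0.0248, 0.0613]
orientation: [-2.264, 0.098, -0.046]
force: [-0.3, -1.3, -0.4]
gripper_width: 0.0231
[-0.34219143 -1.32051966 -0.40702235]
```

View pics/wrist8.png

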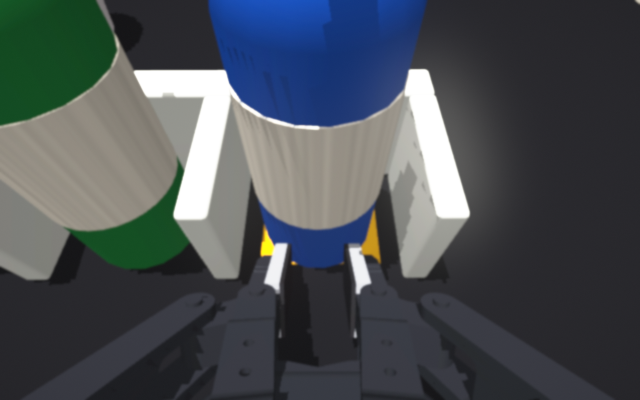

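Clearance is now good, and the bottle moved a few millimetres. I'll creep forward.

```bash
python3 -m inch '0 -0.003 0.003 0 0 0 0.45; 0 -0.005 0.006 0 0 0 0.45; 0 -0.007 0.008 0 0 0 0.45; 0 -0.007 0.008 0 0 0 0.45'; python3 -m inch '0 -0.002 0.002 0 0 0 0.45; 0 -0.003 0.004 0 0 0 0.45; 0 -0.003 0.004 0 0 0 0.45'
```

```text
clock: 12.48
eef_pos: [0.6267, 0.0277, 0.0613]
orientation: [-2.264, 0.099, -0.046]
force: [0.4, -2.7, -0.6]
gripper_width: 0.0236
clock: 12.73
eef_pos: [0.6269, 0.0283, 0.0612]
orientation: [-2.265, 0.099, -0.047]
force: [-1.0, -4.1, 1.4]
gripper_width: 0.0238
```

```bash
python3 -m inch '0 -0.002 0.002 0 0 0 0.45; 0 -0.003 0.004 0 0 0 0.45; 0 -0.003 0.004 0 0 0 0.45'
```

```text
clock: 12.98
eef_pos: [0.627, 0.0285, 0.0611]
orientation: [-2.266, 0.101, -0.048]
force: [-3.1, -6.6, 3.2]
gripper_width: 0.0238
```

Run:
```python
from h import *
from plant import *
for n in('scene','top','wrist'):
    f=grab_frame(n);cv2.imwrite(f'pics/{n}9.png',f['pixels'][:,:,::-1])
i=cv2.imread('pics/top9.png');cv2.imwrite('pics/t9.png',cv2.resize(i[130:280,265:475],None,fx=3.8,fy=3.8,interpolation=cv2.INTER_CUBIC))
i=cv2.imread('pics/scene9.png');cv2.imwrite('pics/s9.png',cv2.resize(i[130:280,230:430],None,fx=3.9,fy=3.9,interpolation=cv2.INTER_CUBIC))
print(state()['force'])
```

```text
[-2.00749355 -6.29568213  3.56254061]
```

View pics/t9.png

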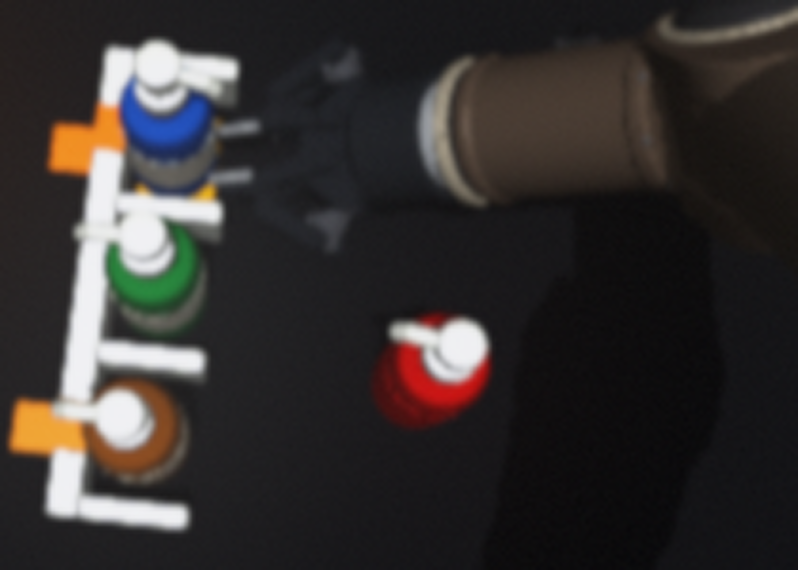

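View pics/s9.png

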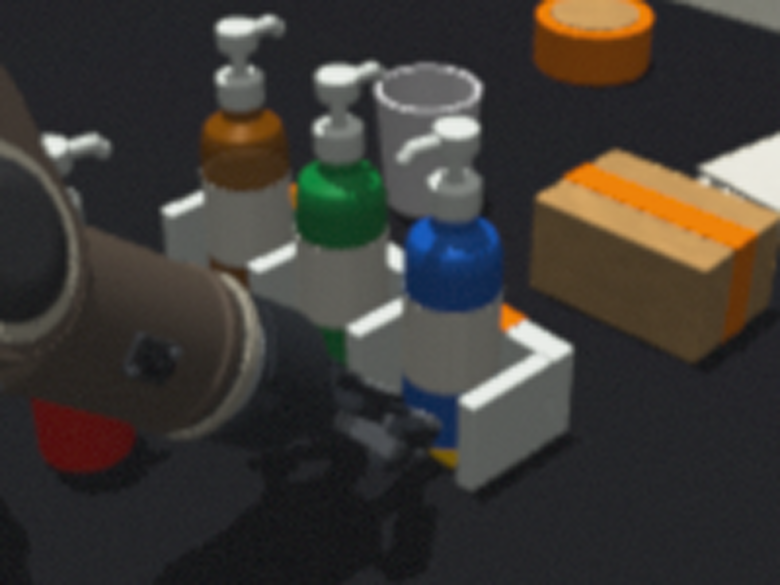

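View pics/wrist9.png

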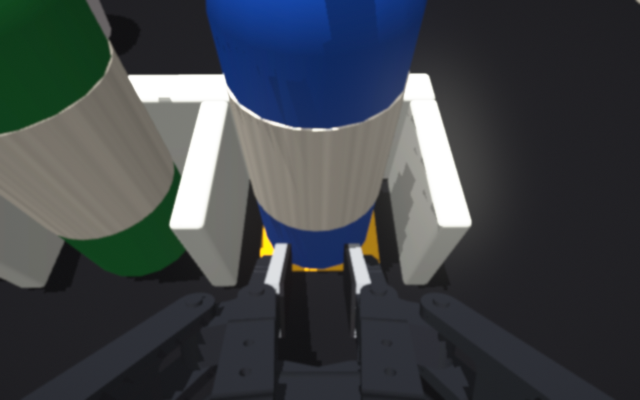

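```bash
python3 - <<'E'
from h import *
print('head',T(157,64,.195),S(0,0,0)[:0], pz('scene',230+(457.5)/3.9-.5,130+131/3.9-.5,.195))
E
python3 -m inch '0 0.005 -0.006 0 0 0 0.45; 0 0.015 -0.018 0 0 0 0.45; 0 0.03 -0.036 0 0 0 0.45; 0 0.045 -0.054 0 0 0 0.45; 0 0.06 -0.072 0 0 0 0.45; 0 0.08 -0.095 0 0 0 0.45; 0 0.1 -0.12 0 0 0 0.45; 0 0.12 -0.143 0 0 0 0.45; 0 0.128 -0.153 0 0 0 0.45; 0 0.128 -0.153 0 0 0 0.45'
python3 - <<'E'
from h import *
from plant import *
for n in('scene','top','wrist'):
    f=grab_frame(n);cv2.imwrite(f'pics/{n}10.png',f['pixels'][:,:,::-1])
i=cv2.imread('pics/top10.png');cv2.imwrite('pics/t10.png',cv2.resize(i[130:280,265:475],None,fx=3.8,fy=3.8,interpolation=cv2.INTER_CUBIC))
i=cv2.imread('pics/scene10.png');cv2.imwrite('pics/s10.png',cv2.resize(i[130:280,230:430],None,fx=3.9,fy=3.9,interpolation=cv2.INTER_CUBIC))
E
```

```text
head [0.63358075 0.11362473 0.195     ] [] [0.63540304 0.11142392 0.195     ]
clock: 13.97
eef_pos: [0.6217, -0.0331, 0.0609]
orientation: [-2.267, 0.103, -0.049]
force: [-0.2, 1.2, 0.4]
gripper_width: 0.0235
```

View pics/t10.png

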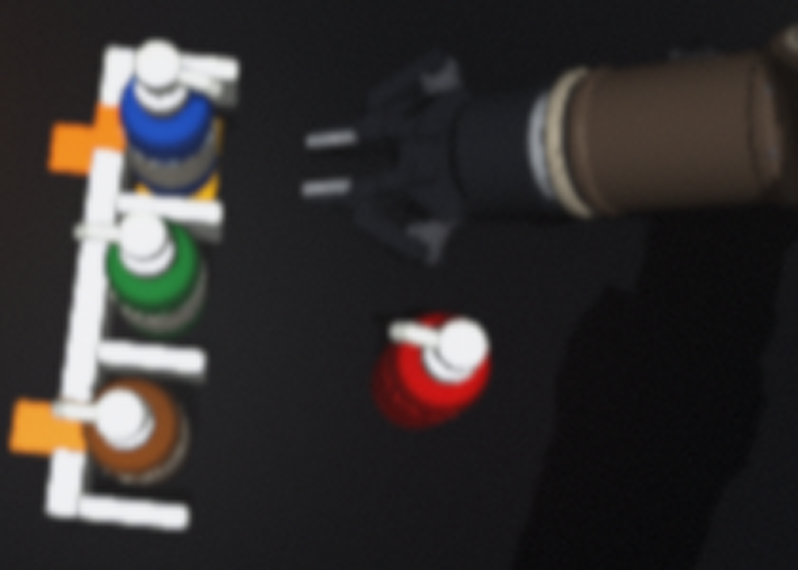

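View pics/s10.png

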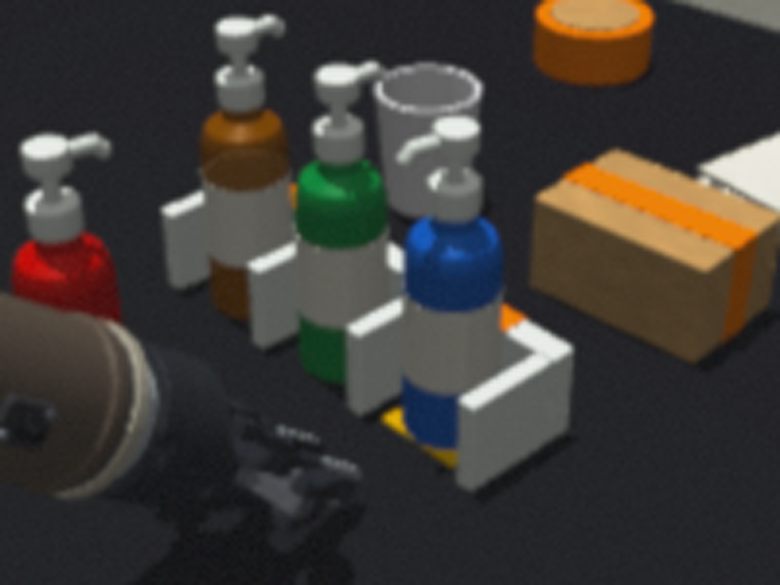

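View pics/wrist10.png

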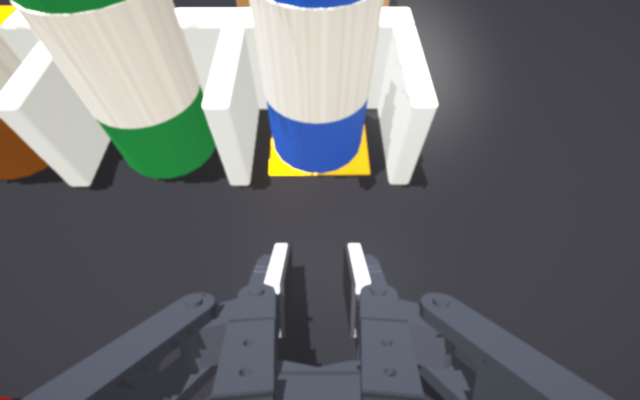

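```bash
python3 -c "
from plant import *
s=state();print(s['clock'],s['force'],s['qvel']);print(sign_off())"
```

```text
14.1167 [ 0.55758403  0.45974927 -0.24737543] [-0.00800504 -0.00017656 -0.00503814  0.00127943 -0.0026545  -0.00025153
  0.00095949]
the job is handed in; nothing more can be done
None
```

I pushed the blue bottle into the vacant bay and fully home against the back wall. It stayed upright throughout. I used the half-closed fingertips as a low fork, about 25 mm up the body, then backed the hand straight out and handed the job in at 14.1 s.

**Home position:** on the final creep the hand stopped advancing while the push force rose from about 3 N to about 7 N, so the bottle had met the back wall. Both fixed cameras put its axis at about (0.634, 0.112–0.114) m; the aim was (0.635, 0.113) m.

**Other things in the scene:** in the last pictures the green, amber and red bottles, the carton and the cup stand where they were. The hand is about 60 mm clear, and the remaining force is only sensor noise.

**One small disagreement:** in the wrist view the near rim of the bottle's base sits a few pixels inside the card's front edge, where I expected the two to line up exactly. I did not resolve it, but it gives no sign that the bottle stopped short of the wall.

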